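Hang the tea scoop on the one empty hook of a crowded utensil rail

ROBOT

A 6-joint arm with a two-finger parallel gripper is mounted at the origin on the work surface. World frame = base frame: x ahead of the robot, y to its left, z up, the work surface at z = 0. Lengths are in mm, angles in rad, forces in N, time in s.
With the tool pointing down it reaches from about 350 to 975 mm from the base axis. Payload 7.1 kg.
Tool frame: the origin (TCP) lies at the very end of the fingers, on their centre line; the grasp point (between the pads) lies tcp_to_grasp behind it (tcp_to_grasp is the distance from the TCP to the grasp point, in mm); z points along the fingers, x is the direction in which the jaws open and shut, and the axes are right-handed (so a half turn about z gives the same grasp; the last joint's range is limited). The gripper opens to 88 mm and grips with 3 to 60 N. Pads are 20 mm wide; open, the fingers measure 115 mm over their backs; the gripper's body (75 mm by 178 mm) begins 61 mm behind the grasp point.
Start: joints at [1.304, 0.423, 1.63, -0, 1.089, -0.019], TCP at [153.263, 605.9, 222.675] pointing down, gripper open.
Joint ranges: [-3, 3], [-0.9, 2.11], [0.09, 2.58], [-1.31, 4.45], [0.11, 2.69], [-2.54, 2.54]. Speed limits (rad/s): [2.39, 2.39, 3.01, 3.14, 3.14, 3.14].

INTERFACE

Orientations are given as a rotation vector (axis times angle).
In Python, from workcell import get_obs, get_image, close_job, recognise, mark_of, tcp_to_grasp gives the robot as it stands. The module is installed in compiled form; this text tells all that it offers.
- The arm moves only by the tool move_arm, never from a script. Its argument "motion" is a list of rows, each a list of 7 numbers: the shift along the world's x, y, z in mm, then the turn, a rotation vector about the world's x, y, z in rad, then the finger opening in mm, from 0 to 87.8. A call has 1 to 5 rows; each row is the pose to reach, as a shift and turn from the pose commanded when the call began; what a row does not reach only later rows make up. A row lasts 1/12 s, in which the tool goes at most 41.7 mm and 7.16 degrees, less where a joint would pass 70% of its speed; a pose out of reach is approached as far as the arm can. A call with a gripper value outside its range is refused whole. The fingers move at their own pace and stop on an object; the grip force is fixed at half the most. Time passes only in rows, so rows that repeat a pose let the fingers close. It gives the time, the measured TCP pose, the force and the opening at its end, in the units of the state.
- get_obs(): the state, without advancing time (a new reading comes with each control period).
- get_image(name): name is "scene" or "top" or "wrist"; returns a dict with "color" (400x640x3 uint8, red, green, blue), "mtx" (3x3 intrinsics, pixels), "k1" (the pictures are not rectified: a ray, as slopes to the right and down, at radius r is drawn at 1 + k1 r^2 times it, then the intrinsics apply), "camera_from_world" (4x4, takes a point from world to camera coordinates). Camera axes: x right, y up, looking along -z (the intrinsics and any distortion apply to the point x, -y, -z); pixel columns grow to the right and rows downward; lengths in mm; the calibration is good to about 2 mm. A picture is of the moment at which its call begins. There is no depth.
- close_job(): hands the job in, once; it reports no verdict.
Trained networks look in a picture, given as the dict that the camera call returned (one of the last four; its "shot" number tells which), for a name from the list of things; names that differ only in an ending like _2 or _b are one class to them, and where a whole thing is asked for, a point or a joint stands for the part that bears it (a point fixed in the world has none). Each returns a list of dicts, best first, with "p" (0 to 1); they miss things now and then, are a little off and sometimes report something else, mostly with a low value. They report only what shows in the picture. A call takes as long as a camera call. They do not tell look-alikes from the thing itself.
- recognise(picture, label): "bbox" ([centre column, centre row, width, height] in pixels, round what is visible of it).
- mark_of(picture, label): "location" ([row, column] in pixels: a listed point, or the origin of a listed thing).
The state is a dict: "t": time; "qpos": joint angles; "qvel": joint speeds; "joint_torque": joint torques, N m; "ee_pos": TCP position; "orientation": TCP orientation; "ft_force": force on the tool from outside, world axes, zero at the start; "moment": the same for the moment, N m; "width": finger opening in mm.
Only numpy, scipy, OpenCV 4.12 (cv2) and the standard library are available. Lean on these libraries where they do the work, as an engineer would, in place of code of your own. Each camera call takes 0.05 s, during which the arm holds its last target. There are 200 camera calls.

TASK

Take the tea scoop out of the wooden caddy and hang it by its eye on the one empty hook of the utensil rail, in the gap between the tools already hanging there. Feel for the hook gently and ease the eye down until it sits fully home in the bend, give the scoop a light downward pull while you still hold it to be sure it has caught, then let go. Do not force the rack, do not knock the neighbouring tools, and leave everything else where it stands.

Things in the scene. Friction and masses are not known exactly. Their poses are not given: they have to be found in the camera images.
- scoop_grip (a point): Tea scoop, 149 mm long, 70 to 140 g, upright in the caddy, eye up: flat wooden handle 20 mm wide (y axis), 10 mm thick (x axis), wire eye above, metal trough 28 x 14 mm below. This point: middle of the handle, 29 mm below the eye's centre, where to pinch it across the 20 mm. z axis along the handle to the eye. Handle reaches 15 mm above, 48 mm below this point; foot 108 mm below.
- scoop_eye (a point): Centre of the scoop's eye: an upright oval of 3 mm steel wire, 12.5 mm wide and 17.5 mm high clear inside (18.5 x 23.5 mm outside), in the plane of the flat handle (hole along the scoop's x axis), 29 mm above scoop_grip. Axes as scoop_grip.
- caddy: Fixed wooden caddy, 44 mm (x) x 94 mm (y) x 72 mm high, open above, 5 mm walls and floor, a divider making two compartments side by side along y. The scoop stands in the one on the +y side, the other is empty. Origin under its centre.
- rail_gap (a point): Middle of the gap between the neighbours, at the nominal height (222 mm) and depth of the hooks' bends (wire centre). x axis: level, from the tips to the rail; y along the rail; z up. The empty hook's collar is stiff (20 N) and has slid and turned a little on the rail: its bend is up to 20 mm to either side (y) of here and up to 2 mm higher or lower (tip 4 mm). This is NOT measured: feel for it or look. Its x is true.
- hook_tip (a point): Tip of the fixed hook 64 mm to -y of rail_gap. All hooks are alike: 5 mm round wire in an upright plane along x (axes as rail_gap). Relative to the middle of its bend (x, z in mm, wire centre) the wire is level from x -5 to +5, rises straight from (-13, +4) to the rounded free tip at (-23, +10.5), about 33 degrees. An eye hanging home has its centre 6 mm below the wire's centre.
- strainer_eye (a point): Hanging tea strainer, 70 g: wooden handle 12 mm wide, 60 mm long, round metal bowl 45 mm across and 22 mm deep, its middle 116 mm below the eye. Centre of its eye (wire eye as the scoop's), 6 mm below the wire's centre in the bend of its hook. Hangs loosely on any one of the three other hooks.
- pick_eye (a point): Hanging tea pick, 50 g: wooden handle 12 mm wide, 75 mm long, thin steel spike, 160 mm long in all. Centre of its eye (wire eye as the scoop's), 6 mm below the wire's centre in the bend of its hook. Hangs loosely on any one of the three other hooks.
- measure_eye (a point): Hanging measure, 70 g: wooden handle 12 mm wide, 60 mm long, small metal cup 40 mm across at the bottom, 129 mm long in all. Centre of its eye (wire eye as the scoop's), 6 mm below the wire's centre in the bend of its hook. Hangs loosely on any one of the three other hooks.
- strainer_end (a point): Middle of the hanging strainer's bowl.
- pick_end (a point): Point of the hanging pick's spike.
- measure_end (a point): Middle of the hanging measure's cup.
- rack: The fixed rack: wooden foot 100 x 360 mm, two posts, steel rail 12 mm round, hooks with collars 17 mm across and 14 mm wide on it, the empty hook included. Origin under the middle of the foot, axes as rail_gap, which is 3 mm in -x and 222 mm above it. Rail axis 34 mm in +x, 226 mm up. Other hooks, all with tools, at y -64, +64 and +116 mm. Nothing stands above the collars.
- scoop: The scoop as a body; origin and axes as scoop_eye.
- tea_tin: Bystander: red tea tin, 68 mm across, 105 mm high. Origin under its centre.
- teapot: Bystander: stoneware teapot, about 120 mm across (170 mm over spout and handle), 85 mm high. Origin under its centre.
- cup: Bystander: stoneware cup, 72 mm across, 48 mm high. Origin under its centre.
There are look-alikes about, which are no part of the job. Leave any blue or pink look-alike of the scoop alone. Leave any blue look-alike of the caddy alone.

How it is judged (in metres and radians):
On the way, in this order (a step that is already met when the one before it is completed fails the run):
1. the scoop is lifted clear of the caddy (z of scoop_eye in the frame of caddy above 0.215 m and contact force between scoop and caddy below 0.05 N), for 0.1 s.
2. while the gripper holds the scoop, its eye sits in the bend of the empty hook and is pulled down on it with 3 N or more (x of scoop_eye in the frame of rail_gap between -0.01 and 0.01 m and y of scoop_eye in the frame of rail_gap between -0.026 and 0.026 m and z of scoop_eye in the frame of rail_gap between -0.0115 and -0.0015 m and contact force between scoop and rack above 3 N and contact force between scoop and the fingers above 1 N), for 0.2 s.
At the end, for the whole second after the job is handed in: The scoop hangs released and at rest on the empty hook: eye centre 1.5 to 11.5 mm below the rail_gap point, within 10 mm of the bend along the hook and 26 mm of mid-gap, upright to 0.2 rad, square to the rail to 0.45 rad. Neighbours hang as before (eyes to 8 mm, ends to 15 mm) (x of scoop_eye in the frame of rail_gap between -0.01 and 0.01 m and y of scoop_eye in the frame of rail_gap between -0.026 and 0.026 m and z of scoop_eye in the frame of rail_gap between -0.0115 and -0.0015 m and contact force between scoop and rack above 0.3 N and contact force between scoop and the fingers below 0.02 N and angle between scoop's own z axis and vertical below 0.2 rad and angle between the x axis of scoop and the x axis of rack, either way round below 0.45 rad and linear speed of scoop below 0.03 m/s and distance of each of strainer_eye, pick_eye, measure_eye from where it was at the start of the episode below 0.008 m and distance of each of strainer_end, pick_end, measure_end from where it was at the start of the episode below 0.015 m); the robot touches nothing.
It fails at once if the scoop or the gripper presses the rack harder than 12 N (contact force between any of scoop, the arm, the fingers and rack above 12 N).
It fails at once if a hanging neighbour is knocked (its eye or lower end displaced more than 25 mm) (distance of any of strainer_eye, strainer_end, pick_eye, pick_end, measure_eye, measure_end from where it was at the start of the episode above 0.025 m).
It fails at once if the tin, teapot or cup is displaced more than 20 mm (distance of any of tea_tin, teapot, cup from where it was at the start of the episode above 0.02 m).
It also fails if it takes over 72 s, if anything falls off the work surface, if the arm or the gripper's body presses on something with over 40 N, if the wrist force passes 120 N, or if a joint passes its speed limit or range.

## Working session

There is one attempt and no reset: what is moved stays moved. The work goes in short steps, Python scripts to look and compute and a tool call to move; the robot and the scene stay as the last step left them, time stands still between calls to the robot, and variables do not carry over. Pictures are saved under pics/ and viewed, about 8 in all and at most 12, crops included, and the job is handed in when it is done.

Besides the shell and the picture viewer there is one more tool, called as name(argument=value, ...), one argument or row to a line, values as JSON. move_arm: Moves the arm, as the interface text tells. Its arguments: {"type":"object","properties":{"motion":{"type":"array"}},"required":["motion"]}

```bash
mkdir -p pics; cat > h.py <<'E'
import numpy as np, cv2
from workcell import *
def ray(im,row,col):
    K=im["mtx"];k=im["k1"]
    d=np.array([(col-K[0][2])/K[0][0],(row-K[1][2])/K[1][1]]);u=d.copy()
    for _ in range(30): u=d/(1+k*(u@u))
    M=np.array(im["camera_from_world"]);R=M[:3,:3];o=-R.T@M[:3,3]
    v=R.T@np.array([u[0],-u[1],-1]);return o,v/np.linalg.norm(v)
def proj(im,p):
    M=np.array(im["camera_from_world"]);c=M[:3,:3]@np.array(p)+M[:3,3]
    s=np.array([c[0],-c[1]])/-c[2];s=s*(1+im["k1"]*(s@s));K=np.array(im["mtx"])
    return K[1,1]*s[1]+K[1,2],K[0,0]*s[0]+K[0,2]
def tri(rs):
    A=0;b=0
    for o,v in rs:
        P=np.eye(3)-np.outer(v,v);A=A+P;b=b+P@o
    x=np.linalg.solve(A,b);return x,[np.linalg.norm((np.eye(3)-np.outer(v,v))@(x-o)) for o,v in rs]
def save(im,n,crop=None,s=1):
    c=im["color"][:,:,::-1]
    if crop: c=c[crop[1]:crop[3],crop[0]:crop[2]]
    cv2.imwrite("pics/"+n,cv2.resize(c,None,fx=s,fy=s,interpolation=cv2.INTER_CUBIC))
E
python3 - <<'E'
from h import *
S=get_image("scene");T=get_image("top");
np.set_printoptions(precision=1,suppress=True)
for n,i in(("scene",S),("top",T)):
    save(i,n+"0.png")
    M=np.array(i["camera_from_world"]);print(n,-M[:3,:3].T@M[:3,3],i["mtx"][0][0],i["k1"])
for l in "scoop_grip scoop_eye caddy rail_gap hook_tip strainer_eye pick_eye measure_eye strainer_end pick_end measure_end rack tea_tin teapot cup".split():
    a=mark_of(S,l);b=mark_of(T,l)
    print(l,*[[(round(d["p"],2),*np.round(d["location"])) for d in x[:3]] for x in (a,b)])
    if a and b:
        x,e=tri([ray(S,*a[0]["location"]),ray(T,*b[0]["location"])]);print("   ",x,np.array(e))
print(get_obs(),tcp_to_grasp)
c=np.zeros((800,640,3),np.uint8);
c=np.vstack([S["color"],T["color"]])[:,:,::-1];cv2.imwrite("pics/both.png",cv2.resize(c,(480,600),interpolation=cv2.INTER_AREA))
E
```

```text
scene [1395.1 -247.4  741.8] 483.1539975117838 -0.12090307379353117
top [ 327.2   29.1 1074.5] 402.31971213252973 -0.05778636762269671
scoop_grip [(0.84, np.float64(176.0), np.float64(450.0)), (0.64, np.float64(167.0), np.float64(408.0)), (0.63, np.float64(182.0), np.float64(419.0))] [(0.72, np.float64(243.0), np.float64(213.0)), (0.56, np.float64(205.0), np.float64(220.0)), (0.46, np.float64(210.0), np.float64(181.0))]
    [419.9 358.6  62.3] [49.4 49.4]
scoop_eye [(0.8, np.float64(171.0), np.float64(420.0)), (0.79, np.float64(156.0), np.float64(411.0)), (0.73, np.float64(227.0), np.float64(323.0))] [(0.63, np.float64(245.0), np.float64(212.0)), (0.58, np.float64(205.0), np.float64(174.0)), (0.56, np.float64(203.0), np.float64(220.0))]
    [397.7 319.4  80.9] [11. 11.]
caddy [(0.63, np.float64(185.0), np.float64(374.0)), (0.62, np.float64(222.0), np.float64(207.0)), (0.61, np.float64(218.0), np.float64(407.0))] [(0.98, np.float64(275.0), np.float64(248.0)), (0.96, np.float64(214.0), np.float64(241.0))]
    [318.2 232.9  10.5] [0.4 0.4]
rail_gap [(0.94, np.float64(214.0), np.float64(
[... 1768 characters left out ...]
float64(460.0)), (0.42, np.float64(271.0), np.float64(279.0))] [(0.95, np.float64(140.0), np.float64(231.0)), (0.39, np.float64(142.0), np.float64(432.0))]
    [691.7 288.7   0.1] [1.9 1.9]
cup [(0.83, np.float64(226.0), np.float64(322.0))] [(0.78, np.float64(232.0), np.float64(318.0))]
    [428.1  44.2 -10.8] [3.1 3.1]
{'t': 1.6, 'qpos': array([ 1.3,  0.4,  1.6, -0. ,  1.1, -0. ]), 'qvel': array([ 0.,  0., -0., -0., -0., -0.]), 'joint_torque': array([  0. , -54.5, -27.4,   0.1,   0. ,  -0. ]), 'ee_pos': array([153.3, 605.9, 222.7]), 'orientation': array([-2.5, -1.9, -0. ]), 'ft_force': array([ 0.2, -0.7,  0.7]), 'moment': array([ 0.,  0., -0.]), 'width': 87.8603020559424} 18.700000000000003
```

View both.

```bash
python3 - <<'E'
import cv2
a=cv2.imread("pics/scene0.png");b=cv2.imread("pics/top0.png")
c=cv2.resize(a[140:340,170:490],None,fx=2.5,fy=2.5,interpolation=cv2.INTER_CUBIC);cv2.imwrite("pics/v1.png",c)
d=cv2.resize(b[90:300,150:470],None,fx=2.5,fy=2.5,interpolation=cv2.INTER_CUBIC);cv2.imwrite("pics/v2.png",d)
E
```

```text
(no output)
```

View pics/v1.png

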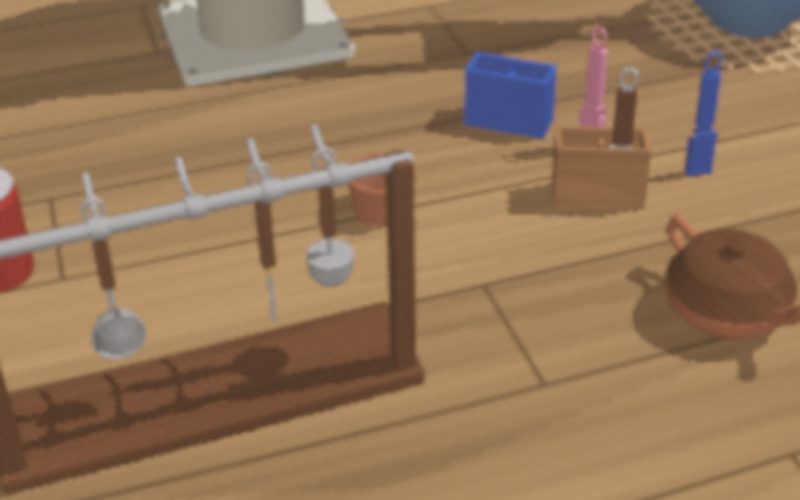

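View pics/v2.png

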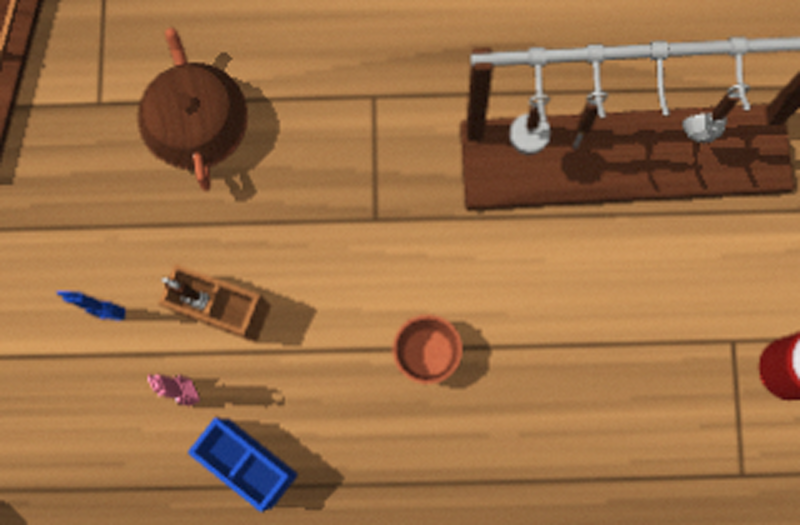

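```bash
python3 - <<'E'
from h import *
from scipy.spatial.transform import Rotation as R
S=get_image("scene");T=get_image("top");np.set_printoptions(precision=1,suppress=True)
for n,a,b in [("eye",(171,420),(203,220)),("grip",(182,419),(205,220)),("caddy",(218,407),(214,241)),("pinkgrip",(167,408),(245,219))]:
    print(n,*tri([ray(S,*a),ray(T,*b)]))
def onz(im,cr,z,off,):
    r=ray(im,off[1]+cr[1]/2.5,off[0]+cr[0]/2.5);o,v=r;return o+v*(z-o[2])/v[2]
for c in [(178,268),(265,295),(240,337),(160,303)]: print("caddytop",onz(T,c,72,(150,90)))
# rail/collars
for c in [(537,56),(597,52),(660,49),(738,45)]: print("collar",onz(T,c,234,(150,90)))
for c in [(62,293),(122,312)]: print("blue",onz(T,c,140 if c[0]==62 else 5,(150,90)))
W=get_image("wrist");M=np.array(W["camera_from_world"]);c=-M[:3,:3].T@M[:3,3]
o=get_obs();r=R.from_rotvec(o["orientation"]);print("cam in tool",r.inv().apply(c-o["ee_pos"]),"\n",M[:3,:3]@r.as_matrix(),W["mtx"][0][0]);print(r.as_matrix())
E
```

```text
eye [489.  276.8 141. ] [np.float64(1.1861252570242384), np.float64(1.1861252570241843)]
grip [488.2 281.5 108.9] [np.float64(2.5538608342759384), np.float64(2.5538608342759397)]
caddy [481.9 256.   -1. ] [np.float64(1.020306809739728), np.float64(1.0203068097396968)]
pinkgrip [393.7 291.3  97.6] [np.float64(3.9324292806433014), np.float64(3.9324292806432064)]
caddytop [515.5 291.1  72. ]
caddytop [485.6 201.7  72. ]
caddytop [443.4 226.7  72. ]
caddytop [479.8 308.8  72. ]
collar [668.1 -65.3 234. ]
collar [ 670.7 -118.6  234. ]
collar [ 672.4 -174.7  234. ]
collar [ 674.9 -244.6  234. ]
blue [481.1 384.5 140. ]
blue [481.1 368.8   5. ]
cam in tool [   0.8  -81.1 -162.2] 
 [[ 1.   0.   0. ]
 [ 0.  -1.   0.3]
 [ 0.  -0.3 -1. ]] 357.6813854586786
[[ 0.2  1.   0. ]
 [ 1.  -0.2  0. ]
 [ 0.   0.  -1. ]]
```

move_arm(
  motion=[
    [28,-27,5,0,0,0,60],
    [56,-54,10,0,0,0,60],
    [84,-81,15,0,0,0,60],
    [112,-108,20,0,0,0,60],
    [140,-135,25,0,0,0,60],
  ],
)

```text
t: 2.17
ee_pos: [294.2, 469.6, 248.0]
orientation: [-2.478, -1.931, -0.0]
ft_force: [0.5, -0.0, -0.5]
width: 60.9
```

move_arm(
  motion=[
    [28,-27,5,0,0,0,60],
    [56,-54,10,0,0,0,60],
    [84,-81,15,0,0,0,60],
    [112,-108,20,0,0,0,60],
    [140,-135,20,0,0,0,60],
  ],
)

```text
t: 2.58
ee_pos: [434.8, 334.7, 268.9]
orientation: [2.479, 1.93, 0.003]
ft_force: [0.7, 0.0, -0.1]
width: 60.0
```

move_arm(
  motion=[
    [28,-27,0,0,0,0,60],
    [55,-55,0,0,0,0,60],
    [55,-55,0,0,0,0,60],
    [55,-55,0,0,0,0,60],
  ],
)

```text
t: 2.92
ee_pos: [489.3, 279.5, 267.6]
orientation: [-2.482, -1.925, -0.0]
ft_force: [-0.3, -1.6, 0.1]
width: 60.1
```

```bash
python3 - <<'E'
from h import *
np.set_printoptions(precision=2,suppress=True)
W=get_image("wrist");T=get_image("top");S=get_image("scene");save(W,"w1.png",None,1.25);o=get_obs();print(o["t"],o["ee_pos"],o["orientation"],o["ft_force"])
np.save("W.npy",W,allow_pickle=True)
for l in ["scoop_eye","scoop_grip","caddy"]: print(l,[(round(d["p"],2),*np.round(d["location"],1)) for d in mark_of(W,l)[:3]],[(round(d["p"],2),*np.round(d["location"],1)) for d in mark_of(S,l)[:3]])
for p in [(489,277,141),(488,281,109),(482,256,0)]: print(proj(W,p))
E
```

```text
3.0667 [487.39 281.64 267.56] [-2.48 -1.93  0.  ] [ 0.31 -0.   -0.58]
scoop_eye [(0.95, np.float64(152.9), np.float64(434.5)), (0.74, np.float64(187.6), np.float64(320.1)), (0.66, np.float64(67.2), np.float64(307.2))] [(0.76, np.float64(152.1), np.float64(406.5)), (0.69, np.float64(163.9), np.float64(455.0)), (0.55, np.float64(170.8), np.float64(419.1))]
scoop_grip [(0.96, np.float64(183.6), np.float64(320.2)), (0.8, np.float64(71.9), np.float64(311.9)), (0.74, np.float64(146.3), np.float64(429.7))] [(0.93, np.float64(173.0), np.float64(451.1)), (0.76, np.float64(165.2), np.float64(410.4)), (0.75, np.float64(182.0), np.float64(419.0))]
caddy [(0.98, np.float64(159.8), np.float64(299.3)), (0.66, np.float64(22.3), np.float64(237.0))] [(0.98, np.float64(218.0), np.float64(409.2)), (0.59, np.float64(185.1), np.float64(375.0))]
(np.float64(191.5440686328937), np.float64(316.3424846528297))
(np.float64(180.0769163172025), np.float64(320.6250136712097))
(np.float64(158.79300186902782), np.float64(299.3606267205567))
```

View pics/w1.png

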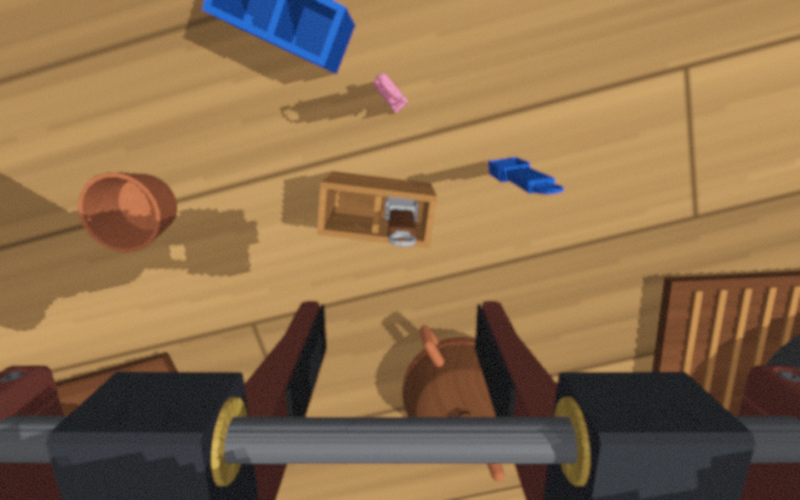

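```bash
python3 - <<'E'
from h import *
np.set_printoptions(precision=1,suppress=True)
W=np.load("W.npy",allow_pickle=True).item();save(W,"w1c.png",(245,130,365,210),6)
S=get_image("scene");T=get_image("top")
print("eye",tri([ray(W,187.6,320.1),ray(S,170.8,419.1),ray(T,203.5,220)]))
print("grip",tri([ray(W,183.6,320.2),ray(S,182,419),ray(T,205,220)]))
E
```

```text
eye (array([486.9, 278. , 139.7]), [np.float64(2.786836400652292), np.float64(1.293718388492147), np.float64(2.1735949358532713)])
grip (array([489.5, 280.6, 110.3]), [np.float64(1.4612085165527406), np.float64(2.530497262288219), np.float64(3.0513569088852384)])
```

View pics/w1c.png

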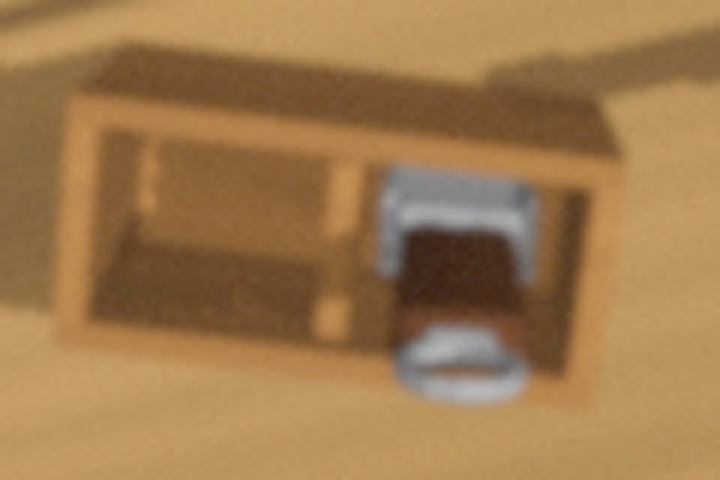

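move_arm(
  motion=[
    [1,0,-35,0,0,0,60],
    [1,0,-70,0,0,0,60],
    [1,0,-105,0,0,0,60],
    [1,0,-140,0,0,0,60],
    [1,0,-160,0,0,0,60],
  ],
)

```text
t: 3.88
ee_pos: [487.5, 280.1, 104.3]
orientation: [-2.478, -1.93, 0.006]
ft_force: [-0.4, -0.7, -0.7]
width: 60.1
```

move_arm(
  motion=[
    [0,0,-7,0,0,0,60],
    [0,0,-13,0,0,0,45],
    [0,0,-13,0,0,0,30],
  ],
)

```text
t: 4.13
ee_pos: [489.3, 281.0, 94.4]
orientation: [-2.479, -1.93, 0.001]
ft_force: [-0.3, -0.6, -0.1]
width: 49.9
```

```bash
python3 - <<'E'
from h import *
W=get_image("wrist");save(W,"w2.png",(200,140,440,320),3);o=get_obs();print(o["t"],o["ee_pos"],o["ft_force"],o["width"])
E
```

```text
4.1833 [489.80507689 281.26007581  95.37443463] [-0.10105239  0.34302854  0.20416713] 46.35137937167142
```

View pics/w2.png

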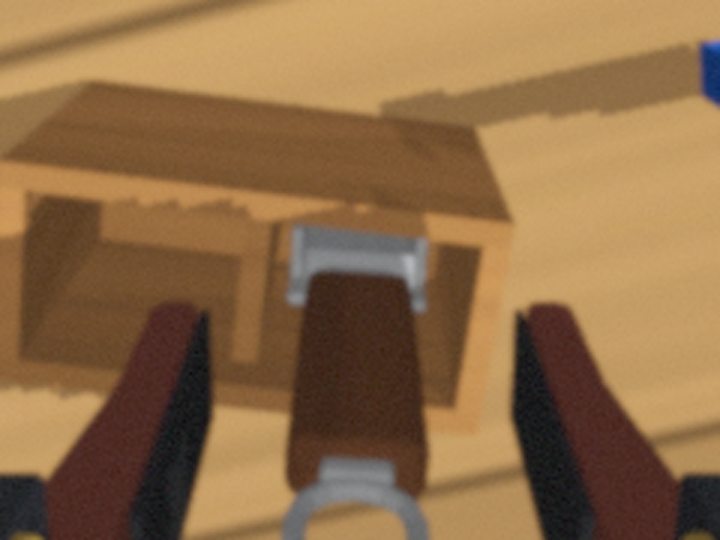

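move_arm(
  motion=[
    [0,0,0,0,0,0,14],
    [0,0,0,0,0,0,14],
    [0,0,0,0,0,0,14],
    [0,0,0,0,0,0,14],
    [0,0,0,0,0,0,14],
  ],
)

```text
t: 4.6
ee_pos: [489.8, 281.2, 95.6]
orientation: [2.479, 1.93, 0.003]
ft_force: [-0.6, -0.0, 5.1]
width: 20.2
```

move_arm(
  motion=[
    [0,0,0,0,0,0,10],
    [0,0,3,0,0,0,10],
    [0,0,10,0,0,0,10],
    [0,0,25,0,0,0,10],
    [0,0,40,0,0,0,10],
  ],
)

```text
t: 5.02
ee_pos: [488.6, 280.5, 134.8]
orientation: [-2.479, -1.93, 0.003]
ft_force: [0.3, 0.5, -0.9]
width: 20.2
```

move_arm(
  motion=[
    [0,0,25,0,0,0,10],
    [0,0,50,0,0,0,10],
    [0,0,75,0,0,0,10],
    [0,0,100,0,0,0,10],
    [0,0,120,0,0,0,10],
  ],
)

```text
t: 5.43
ee_pos: [489.3, 280.9, 257.0]
orientation: [2.479, 1.93, 0.002]
ft_force: [1.4, -0.0, -1.2]
width: 19.9
```

move_arm(
  motion=[
    [0,0,0,0,0,0,10],
    [0,0,0,0,0,0,10],
    [0,0,0,0,0,0,10],
  ],
)

```text
t: 5.68
ee_pos: [488.5, 280.5, 253.6]
orientation: [-2.479, -1.93, 0.003]
ft_force: [-0.6, 0.3, -1.1]
width: 19.9
```

```bash
python3 - <<'E'
from h import *
from scipy.spatial.transform import Rotation as R
np.set_printoptions(precision=2,suppress=True)
W=get_image("wrist");save(W,"w3.png",(200,180,440,380),2.5);o=get_obs();print(o["t"],o["ee_pos"],o["orientation"],o["ft_force"],o["width"])
S=get_image("scene");T=get_image("top");save(S,"s3.png",(170,90,490,250),2.5)
g=np.array(o["ee_pos"])+[0,0,18.7]
for l in ["scoop_eye","scoop_grip"]:
  for n,i in (("W",W),("S",S),("T",T)):
    q=g+[0,0,29 if l=="scoop_eye" else 0]
    print(l,n,np.array(proj(i,q)),[(round(d["p"],2),*np.round(d["location"],1)) for d in mark_of(i,l)[:4]])
print(R.from_rotvec(o["orientation"]).as_matrix())
E
```

```text
5.7333 [488.31 280.37 253.12] [-2.48 -1.93  0.  ] [ 0.14 -0.11 -1.08] 19.995534825361098
scoop_eye W [316.12 317.62] [(0.92, np.float64(316.3), np.float64(317.7)), (0.7, np.float64(71.3), np.float64(308.2)), (0.66, np.float64(153.0), np.float64(441.9)), (0.28, np.float64(161.6), np.float64(300.3))]
scoop_eye S [110.49 426.36] [(0.96, np.float64(165.0), np.float64(455.3)), (0.77, np.float64(153.6), np.float64(408.1)), (0.6, np.float64(111.2), np.float64(426.7)), (0.28, np.float64(272.9), np.float64(217.6))]
scoop_eye T [189.91 196.82] [(0.72, np.float64(244.9), np.float64(214.0))]
scoop_grip W [277.45 318.14] [(0.89, np.float64(151.4), np.float64(434.5)), (0.74, np.float64(71.4), np.float64(307.5)), (0.59, np.float64(279.0), np.float64(317.9))]
scoop_grip S [122.06 425.3 ] [(0.85, np.float64(165.4), np.float64(407.7)), (0.78, np.float64(124.2), np.float64(423.4))]
scoop_grip T [192.69 201.26] [(0.72, np.float64(245.0), np.float64(215.2)), (0.69, np.float64(231.6), np.float64(319.9))]
[[ 0.25  0.97 -0.  ]
 [ 0.97 -0.25 -0.  ]
 [-0.   -0.   -1.  ]]
```

move_arm(
  motion=[
    [0,-35,0,0,0,0.1,10],
    [0,-70,0,0,0,0.2,10],
    [0,-105,0,0,0,0.3,10],
    [0,-140,0,0,0,0.3,10],
    [0,-175,0,0,0,0.3,10],
  ],
)

```text
t: 6.55
ee_pos: [489.0, 104.5, 254.7]
orientation: [2.161, 2.28, 0.0]
ft_force: [1.0, 0.1, -0.3]
width: 20.0
```

move_arm(
  motion=[
    [5,-35,0,0,0,0,10],
    [15,-70,0,0,0,0,10],
    [25,-105,0,0,0,0,10],
    [35,-140,0,0,0,0,10],
    [45,-175,0,0,0,0,10],
  ],
)

```text
t: 6.97
ee_pos: [534.5, -71.0, 254.9]
orientation: [2.163, 2.278, 0.001]
ft_force: [0.6, 0.8, -0.9]
width: 19.8
```

move_arm(
  motion=[
    [5,-30,0,0,0,0,10],
    [10,-60,0,0,0,0,10],
    [15,-90,0,0,0,0,10],
    [20,-104,0,0,0,0,10],
    [20,-104,0,0,0,0,10],
  ],
)

```text
t: 7.38
ee_pos: [555.1, -175.8, 254.6]
orientation: [2.165, 2.275, 0.0]
ft_force: [0.2, 1.4, -1.1]
width: 19.9
```

```bash
cat > look.py <<'E'
from h import *
from scipy.spatial.transform import Rotation as R
import sys
np.set_printoptions(precision=2,suppress=True)
n=sys.argv[1]
W=get_image("wrist");T=get_image("top");S=get_image("scene");o=get_obs();print(o["t"],o["ee_pos"],o["orientation"],o["ft_force"],o["width"])
np.save(n+".npy",dict(W=W,T=T,S=S,o=o),allow_pickle=True)
m=R.from_rotvec(o["orientation"]).as_matrix();print("toolx",m[:,0],"tooly",m[:,1])
save(W,n+"w.png",None,1.25)
if len(sys.argv)>2:
  for l in "scoop_eye rail_gap hook_tip strainer_eye pick_eye measure_eye".split():
    q={}
    for k,i in (("W",W),("S",S),("T",T)):
        r=mark_of(i,l); q[k]=[(round(d["p"],2),*np.round(d["location"],1).tolist()) for d in r[:2]]
    print(l,q)
    c=[ray(i,*q[k][0][1:]) for k,i in (("W",W),("S",S),("T",T)) if q[k]]
    if len(c)>1: x,e=tri(c);print("     ",x,np.array(e))
E
python3 look.py a marks
```

```text
7.5333 [ 553.94 -172.19  254.4 ] [-2.16 -2.28  0.  ] [ 0.2  -0.77 -1.06] 20.031877702548055
toolx [-0.05  1.    0.  ] tooly [ 1.    0.05 -0.  ]
scoop_eye {'W': [(0.69, 315.7, 319.6)], 'S': [(0.93, 164.1, 455.1), (0.87, 153.6, 408.5)], 'T': [(0.59, 242.8, 215.2), (0.57, 206.1, 172.6)]}
      [533.67 107.23 288.43] [283.71 200.67 201.44]
rail_gap {'W': [], 'S': [(0.45, 268.7, 280.0)], 'T': [(0.89, 127.6, 415.1), (0.35, 210.4, 242.8)]}
      [ 681.14 -163.68  118.75] [39.22 39.22]
hook_tip {'W': [], 'S': [(0.6, 209.9, 200.4)], 'T': []}
strainer_eye {'W': [], 'S': [(0.72, 220.7, 207.2)], 'T': []}
pick_eye {'W': [], 'S': [(0.76, 210.0, 271.8)], 'T': [(0.63, 128.2, 387.4)]}
      [ 636.8  -118.94  214.8 ] [2.38 2.38]
measure_eye {'W': [], 'S': [(0.64, 202.9, 298.6)], 'T': [(0.7, 128.2, 363.3)]}
      [636.4  -64.8  218.74] [2.77 2.77]
```

View pics/aw.png

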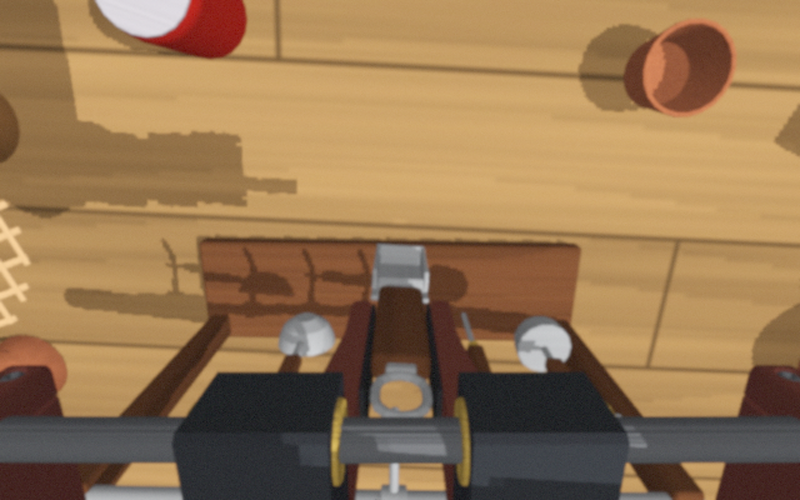

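```bash
python3 - <<'E'
from h import *
from scipy.optimize import least_squares
np.set_printoptions(precision=2,suppress=True)
D=np.load("a.npy",allow_pickle=True).item();W,T,S=D["W"],D["T"],D["S"]
def onz(r,z): o,v=r;return o+v*(z-o[2])/v[2]
f=lambda c,off:(off[1]+c[1]/2.5,off[0]+c[0]/2.5)
w=lambda c:(c[1]/1.25,c[0]/1.25)
print("foot corners W z10..20",[onz(ray(W,*w(c)),15) for c in [(204,239),(580,246)]])
print("hook W z",[onz(ray(W,*w((395,475))),z) for z in (226,232)])
P=np.array
to=(150,90);so=(170,140)
ts=[-64,64,116]
# observations: (img,point in rack frame,pixel row/col)
obs=[]
for t,c in zip(ts,[(738,45),(597,52),(537,56)]): obs.append((T,(34,t,232),f(c,to)))
for t,c in zip(ts,[(95,228),(268,190),(325,172)]): obs.append((S,(34,t,228),f(c,so)))
for c,p in [((467,209),(-50,180,15)),((797,192),(-50,-180,15))]: obs.append((T,p,f(c,to)))
for c,p in [((204,239),(-50,-180,15)),((580,246),(-50,180,15))]: obs.append((W,p,w(c)))
def rk(p,x,dz=0): 
    c,s=np.cos(x[2]),np.sin(x[2]);return P([x[0]+c*p[0]-s*p[1],x[1]+s*p[0]+c*p[1],p[2]+dz])
def res(x): return np.concatenate([P(proj(i,rk(p,x)))-P(q) for i,p,q in obs])
r=least_squares(res,[643,-184,0.04],loss="soft_l1");print(r.x,res(r.x).reshape(-1,2))
x=r.x;print("rail_gap",rk((-3,0,222),x))
# empty hook y
for n,i,q,z in [("T",T,f((660,49),to),232),("S",S,f((195,206),so),228)]:
    g=least_squares(lambda t:P(proj(i,rk((34,t[0],z),x)))-P(q),[0]);print("collar y",n,g.x,g.fun)
for n,i,q in [("T",T,f((665,112),to)),("S",S,f((181,160),so))]:
    g=least_squares(lambda t:P(proj(i,rk((-26,t[0],232.5+t[1]),x)))-P(q),[0,0]);print("tip y,dz",n,g.x,g.fun)
for n,q in [("W475",w((395,475))),("W488",w((394,488)))]:
    g=least_squares(lambda t:P(proj(W,rk((t[0],t[1],226),x)))-P(q),[0,0]);print("W x,y",g.x)
import cv2
a=cv2.imread("pics/top0.png")[95:150,345:465];b=cv2.imread("pics/scene0.png")[180:240,190:310]
cv2.imwrite("pics/v3.png",np.vstack([cv2.resize(k,(720,h),interpolation=cv2.INTER_CUBIC) for k,h in((a,330),(b,270))]))
E
```

```text
foot corners W z10..20 [array([ 596.13, -357.18,   15.  ]), array([585.68,  -5.04,  15.  ])]
hook W z [array([ 657.8 , -173.04,  226.  ]), array([ 652.02, -173.23,  232.  ])]
[ 640.7  -183.42    0.03] [[-0.41  0.46]
 [-0.49 -0.28]
 [-0.92  0.35]
 [-1.51 -0.05]
 [-1.47 -0.14]
 [-0.16  3.89]
 [-0.52 -0.71]
 [-0.59 -0.88]
 [-0.19 -6.58]
 [-0.43  0.07]]
rail_gap [ 637.7  -183.51  222.  ]
collar y T [7.16] [-0.53 -0.03]
collar y S [8.64] [-1.42 -0.31]
tip y,dz T [ 8.58 -0.26] [-0.  0.]
tip y,dz S [11.03 -5.62] [ 0. -0.]
W x,y [17.41  9.84]
W x,y [26.12  9.43]
```

View pics/v3.png

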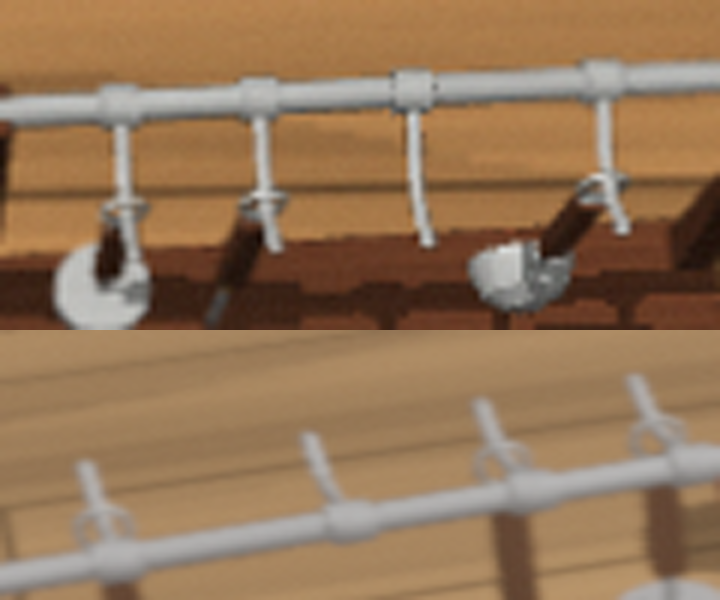

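move_arm(
  motion=[
    [0,-2,-30,0,0,0,10],
    [10,-2,-60,0,0,0,10],
    [22,-2,-72,0,0,0,10],
    [36,-2,-72,0,0,0,10],
    [36,-2,-72,0,0,0,10],
  ],
)

```text
t: 8.85
ee_pos: [591.7, -175.1, 181.6]
orientation: [-2.162, -2.279, -0.0]
ft_force: [-0.6, 0.6, -0.3]
width: 20.0
```

```bash
python3 look.py b; python3 - <<'E'
from h import *
D=np.load("b.npy",allow_pickle=True).item()
import cv2
w=cv2.resize(D["W"]["color"][270:400,240:400,::-1],None,fx=4,fy=4,interpolation=cv2.INTER_CUBIC)
cv2.imwrite("pics/v4.png",w)
for n,p in [("eye",(590.3,-175.1,230)),("tip",(614.4,-175.2,231)),("bend",(637.4,-174.5,222))]: print(n,[np.round(proj(D[k],p),1) for k in "WST"])
E
```

```text
9.0 [ 589.95 -175.12  182.91] [ 2.16  2.28 -0.  ] [-0.15  0.2  -0.97] 20.102137251726287
toolx [-0.05  1.   -0.  ] tooly [ 1.    0.05 -0.  ]
eye [array([314.8, 319.1]), array([196.4, 239.2]), array([145.7, 416.3])]
tip [array([369.6, 315.6]), array([202.4, 241.1]), array([135. , 415.7])]
bend [array([397.3, 314.9]), array([212.7, 244.1]), array([126.5, 413.8])]
```

View pics/v4.png

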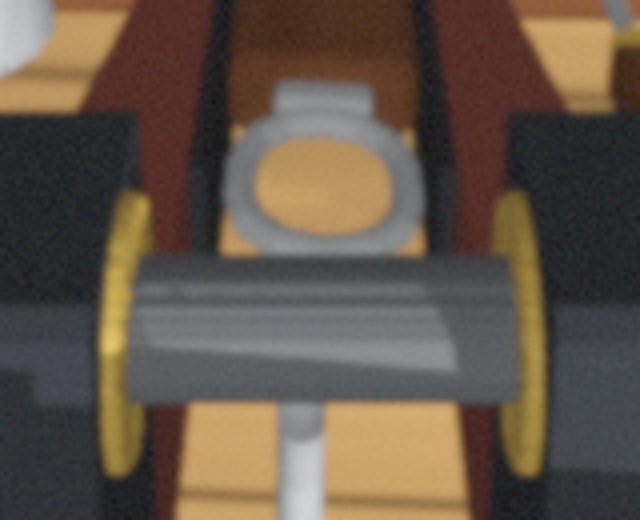

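move_arm(
  motion=[
    [6,-0.5,0,0,0,0,10],
    [12,-0.7,0,0,0,0,10],
    [17,-0.7,-0.5,0,0,0,10],
    [22,-0.7,-1,0,0,0,10],
  ],
)

```text
t: 9.33
ee_pos: [613.0, -175.9, 182.2]
orientation: [2.162, 2.278, 0.001]
ft_force: [0.8, -0.9, -1.3]
width: 19.8
```

move_arm(
  motion=[
    [2,0,-0.5,0,0,0,10],
    [4,0,-1.2,0,0,0,10],
    [6,0,-2,0,0,0,10],
    [6,0,-2,0,0,0,10],
  ],
)

```text
t: 9.67
ee_pos: [618.4, -175.7, 179.4]
orientation: [-2.162, -2.279, 0.0]
ft_force: [0.0, -0.6, -0.7]
width: 19.9
```

```bash
python3 look.py c; python3 - <<'E'
from h import *
D=np.load("c.npy",allow_pickle=True).item()
import cv2
w=cv2.resize(D["W"]["color"][270:400,240:400,::-1],None,fx=3,fy=3,interpolation=cv2.INTER_CUBIC)
s=cv2.resize(D["S"]["color"][160:290,180:340,::-1],None,fx=3,fy=3,interpolation=cv2.INTER_CUBIC)[:,:320]
cv2.imwrite("pics/v5.png",np.hstack([w,s]))
E
```

```text
9.8167 [ 618.07 -175.77  179.57] [-2.16 -2.28  0.  ] [-0.5  -0.13 -0.69] 19.849708752266633
toolx [-0.05  1.    0.  ] tooly [ 1.    0.05 -0.  ]
```

View pics/v5.png

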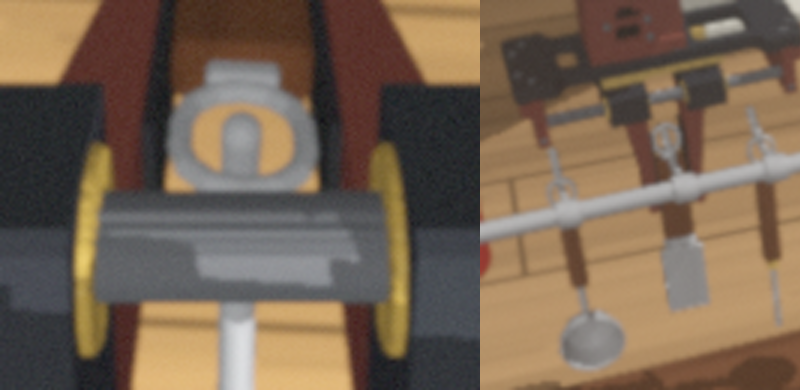

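move_arm(
  motion=[
    [3,0.1,-2,0,0,0,10],
    [6,0.2,-4,0,0,0,10],
    [10,0.3,-6,0,0,0,10],
    [14,0.4,-7.5,0,0,0,10],
    [14,0.4,-7.5,0,0,0,10],
  ],
)

```text
t: 10.23
ee_pos: [633.0, -175.3, 171.7]
orientation: [2.162, 2.279, 0.0]
ft_force: [-0.7, -0.5, -0.7]
width: 19.8
```

move_arm(
  motion=[
    [2,0.1,0,0,0,0,10],
    [4,0.2,0,0,0,0,10],
    [5,0.2,0,0,0,0,10],
    [5,0.2,0,0,0,0,10],
    [5,0.2,0,0,0,0,10],
  ],
)

```text
t: 10.65
ee_pos: [637.3, -175.2, 172.2]
orientation: [2.163, 2.279, -0.0]
ft_force: [0.3, -0.2, -0.9]
width: 19.9
```

move_arm(
  motion=[
    [0,0,-0.5,0,0,0,10],
    [0,0,-1,0,0,0,10],
    [0,0,-1,0,0,0,10],
  ],
)

```text
t: 10.9
ee_pos: [637.1, -175.2, 171.1]
orientation: [-2.163, -2.278, 0.0]
ft_force: [-0.8, 0.3, -1.5]
width: 20.2
```

move_arm(
  motion=[
    [0,0,-0.4,0,0,0,10],
    [0,0,-0.8,0,0,0,10],
    [0,0,-0.8,0,0,0,10],
  ],
)

```text
t: 11.15
ee_pos: [637.2, -175.2, 170.3]
orientation: [-2.163, -2.279, 0.0]
ft_force: [0.2, 0.0, -1.3]
width: 20.1
```

move_arm(
  motion=[
    [0,0,-0.4,0,0,0,10],
    [0,0,-0.8,0,0,0,10],
    [0,0,-0.8,0,0,0,10],
  ],
)

```text
t: 11.4
ee_pos: [637.2, -175.2, 169.5]
orientation: [-2.163, -2.279, 0.0]
ft_force: [0.3, -0.6, -0.6]
width: 20.1
```

move_arm(
  motion=[
    [0,0,-0.4,0,0,0,10],
    [0,0,-0.8,0,0,0,10],
    [0,0,-0.8,0,0,0,10],
  ],
)

```text
t: 11.65
ee_pos: [637.2, -175.2, 168.7]
orientation: [-2.163, -2.279, 0.0]
ft_force: [-0.6, 0.5, -0.8]
width: 20.0
```

move_arm(
  motion=[
    [0,0,-0.3,0,0,0,10],
    [0,0,-0.6,0,0,0,10],
    [0,0,-0.6,0,0,0,10],
  ],
)

```text
t: 11.9
ee_pos: [637.2, -175.2, 168.1]
orientation: [-2.163, -2.279, 0.0]
ft_force: [0.3, -0.1, -1.0]
width: 19.6
```

move_arm(
  motion=[
    [0,0,-0.3,0,0,0,10],
    [0,0,-0.6,0,0,0,10],
    [0,0,-0.6,0,0,0,10],
  ],
)

```text
t: 12.15
ee_pos: [637.2, -175.2, 167.5]
orientation: [-2.163, -2.279, 0.0]
ft_force: [0.2, -0.0, -1.1]
width: 20.1
```

move_arm(
  motion=[
    [0,0,-0.3,0,0,0,10],
    [0,0,-0.6,0,0,0,10],
    [0,0,-0.6,0,0,0,10],
  ],
)

```text
t: 12.4
ee_pos: [637.4, -175.2, 167.2]
orientation: [2.163, 2.278, 0.0]
ft_force: [0.1, 0.0, 1.8]
width: 20.1
```

move_arm(
  motion=[
    [0,0,-0.3,0,0,0,10],
    [0,0,-0.5,0,0,0,10],
    [0,0,-0.5,0,0,0,10],
  ],
)

```text
t: 12.65
ee_pos: [637.5, -175.3, 166.9]
orientation: [2.162, 2.278, 0.0]
ft_force: [-0.9, 0.1, 4.5]
width: 19.9
```

move_arm(
  motion=[
    [0,0,-0.1,0,0,0,10],
    [0,0,-0.1,0,0,0,10],
    [0,0,-0.1,0,0,0,10],
    [0,0,-0.1,0,0,0,10],
    [0,0,-0.1,0,0,0,10],
  ],
)

```text
t: 13.07
ee_pos: [637.5, -175.3, 166.7]
orientation: [2.162, 2.278, 0.0]
ft_force: [-1.0, 0.7, 5.4]
width: 20.2
```

```bash
python3 look.py d; python3 - <<'E'
from h import *
D=np.load("d.npy",allow_pickle=True).item()
import cv2
w=cv2.resize(D["W"]["color"][270:400,240:400,::-1],None,fx=3,fy=3,interpolation=cv2.INTER_CUBIC)
s=cv2.resize(D["S"]["color"][160:290,180:340,::-1],None,fx=3,fy=3,interpolation=cv2.INTER_CUBIC)[:,:320]
cv2.imwrite("pics/v6.png",np.hstack([w,s]))
E
```

```text
13.2167 [ 637.48 -175.25  166.71] [2.16 2.28 0.  ] [-1.77  1.01  5.38] 19.987358716429874
toolx [-0.05  1.   -0.  ] tooly [1.   0.05 0.  ]
```

View pics/v6.png

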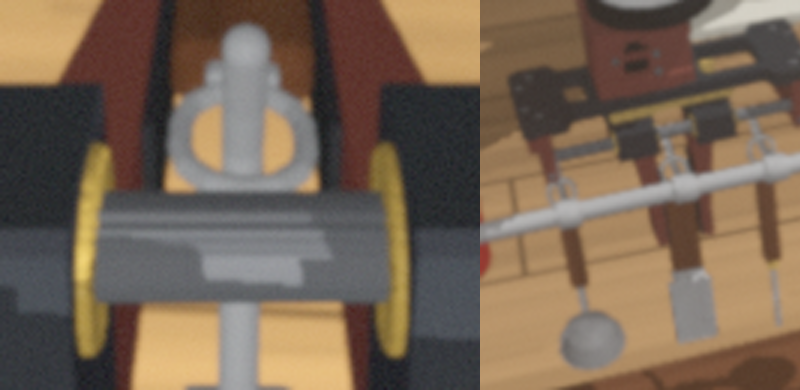

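move_arm(
  motion=[
    [0,0,0.4,0,0,0,10],
    [0,0,0.8,0,0,0,10],
    [0,0,0.8,0,0,0,10],
    [0,0,0.8,0,0,0,10],
  ],
)

```text
t: 13.55
ee_pos: [637.3, -175.2, 167.0]
orientation: [-2.163, -2.279, -0.0]
ft_force: [0.8, 0.6, 2.0]
width: 20.3
```

move_arm(
  motion=[
    [0,0,0.4,0,0,0,10],
    [0,0,0.4,0,0,0,10],
    [0,0,0.4,0,0,0,22],
    [0,0,0.4,0,0,0,24],
    [0,0,0.4,0,0,0,26],
  ],
)

```text
t: 13.97
ee_pos: [637.1, -175.2, 167.3]
orientation: [-2.162, -2.278, 0.0]
ft_force: [-0.3, -0.1, 0.3]
width: 25.7
```

move_arm(
  motion=[
    [0,0,0,0,0,0,30],
    [0,0,0,0,0,0,34],
    [0,0,0,0,0,0,38],
    [0,0,0,0,0,0,38],
    [0,0,0,0,0,0,38],
  ],
)

```text
t: 14.38
ee_pos: [637.3, -175.2, 167.6]
orientation: [-2.163, -2.279, 0.0]
ft_force: [0.3, 0.8, 0.4]
width: 38.0
```

```bash
python3 look.py e; python3 - <<'E'
from h import *
D=np.load("e.npy",allow_pickle=True).item()
import cv2
w=cv2.resize(D["W"]["color"][270:400,240:400,::-1],None,fx=3,fy=3,interpolation=cv2.INTER_CUBIC)
s=cv2.resize(D["S"]["color"][160:290,180:340,::-1],None,fx=3,fy=3,interpolation=cv2.INTER_CUBIC)[:,:320]
cv2.imwrite("pics/v7.png",np.hstack([w,s]))
E
```

```text
14.5333 [ 637.24 -175.2   167.58] [-2.16 -2.28  0.  ] [ 0.53 -0.22  0.98] 37.994629269689646
toolx [-0.05  1.    0.  ] tooly [ 1.    0.05 -0.  ]
```

View pics/v7.png

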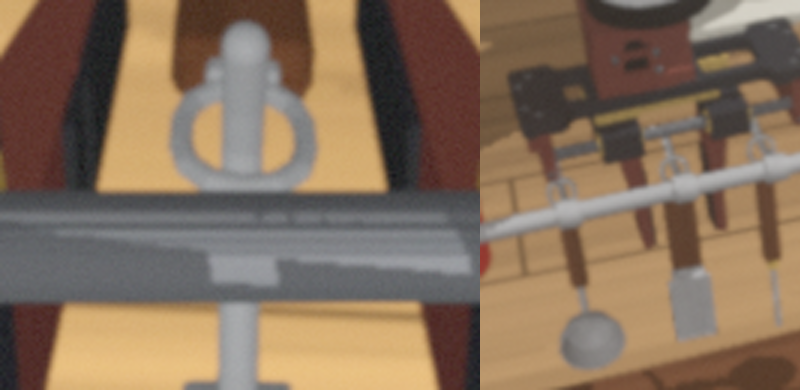

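The scoop now hangs on the hook and the fingers are clear on both sides, so I'm retreating straight up and then back.

move_arm(
  motion=[
    [0,0,10,0,0,0,38],
    [0,0,28,0,0,0,38],
    [0,0,50,0,0,0,38],
    [0,0,75,0,0,0,38],
    [0,0,100,0,0,0,38],
  ],
)

```text
t: 14.95
ee_pos: [637.1, -175.1, 269.2]
orientation: [-2.163, -2.279, 0.0]
ft_force: [-0.3, -0.7, 0.6]
width: 38.0
```

move_arm(
  motion=[
    [-20,0,20,0,0,0,38],
    [-50,0,40,0,0,0,38],
    [-85,0,50,0,0,0,38],
    [-120,0,50,0,0,0,38],
    [-150,0,50,0,0,0,38],
  ],
)

```text
t: 15.37
ee_pos: [485.7, -175.1, 319.2]
orientation: [2.161, 2.277, 0.001]
ft_force: [0.1, 0.3, -0.0]
width: 38.0
```

move_arm(
  motion=[
    [0,0,0,0,0,0,38],
    [0,0,0,0,0,0,38],
    [0,0,0,0,0,0,38],
    [0,0,0,0,0,0,38],
    [0,0,0,0,0,0,38],
  ],
)

```text
t: 15.78
ee_pos: [488.3, -175.2, 317.5]
orientation: [2.162, 2.279, 0.0]
ft_force: [0.4, 0.7, -0.4]
width: 38.3
```

```bash
python3 look.py f m; python3 - <<'E'
from h import *
D=np.load("f.npy",allow_pickle=True).item()
import cv2
s=cv2.resize(D["S"]["color"][140:290,160:360,::-1],None,fx=4,fy=4,interpolation=cv2.INTER_CUBIC)
cv2.imwrite("pics/v8.png",s)
E
```

```text
15.9333 [ 487.81 -175.14  317.21] [-2.16 -2.28  0.  ] [ 0.04 -0.35 -1.11] 37.719679661809856
toolx [-0.05  1.    0.  ] tooly [ 1.    0.05 -0.  ]
scoop_eye {'W': [(0.43, 362.2, 303.1)], 'S': [(0.82, 163.7, 453.6), (0.76, 152.2, 408.0)], 'T': [(0.74, 127.9, 414.5), (0.63, 245.4, 213.4)]}
      [671.38 -58.18 295.79] [144.59 258.51 118.59]
rail_gap {'W': [(0.76, 362.1, 303.6), (0.24, 336.7, 310.8)], 'S': [(0.97, 205.5, 237.2)], 'T': [(0.66, 127.4, 413.5), (0.28, 125.5, 413.3)]}
      [ 629.02 -179.13  232.54] [2.81 5.9  8.27]
hook_tip {'W': [], 'S': [], 'T': []}
strainer_eye {'W': [], 'S': [(0.84, 220.1, 207.3)], 'T': []}
pick_eye {'W': [], 'S': [(0.7, 207.2, 270.1)], 'T': [(0.42, 126.0, 387.7)]}
      [ 638.71 -120.22  222.86] [4.11 4.11]
measure_eye {'W': [], 'S': [(0.56, 202.9, 296.7)], 'T': [(0.47, 131.6, 362.5)]}
      [629.53 -65.   214.53] [4.69 4.69]
```

View pics/v8.png

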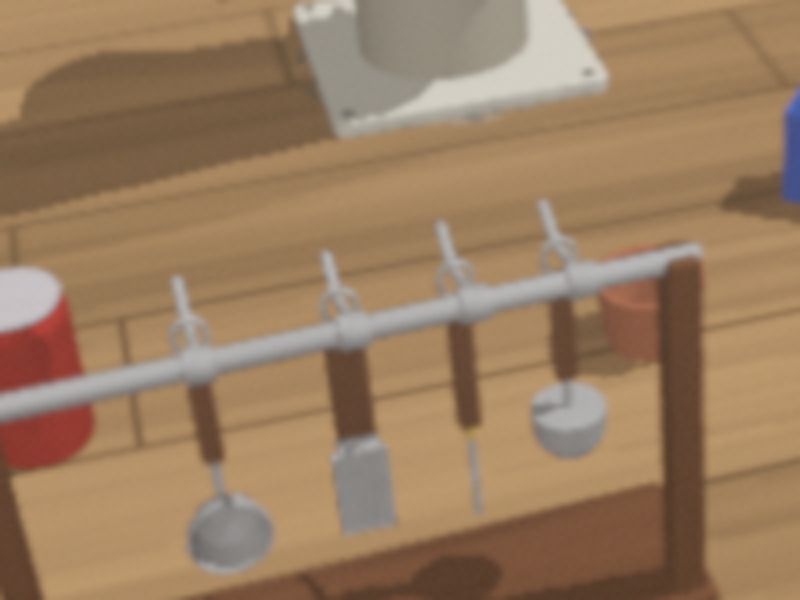

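The picture shows the scoop hanging upright at about (350, 400), on the hook between the strainer and the pick. The neighbours hang as before and the arm is clear.

```bash
python3 -c "
from workcell import *
print(close_job())"
```

```text
the job is handed in; nothing more can be done
None
```

The tea scoop now hangs by its eye on the empty hook, and I handed the job in at about 16 s of the 72 s allowed; no verdict is reported.

- **Picking up:** I gripped the scoop at mid-handle and lifted it out of the caddy. After the lift its eye was where the model predicted, to within about a pixel.
- **Finding the hook:** From the camera images I put the empty hook about 8–9 mm to the +y side of the middle of the gap. The eye went over the tip without any contact force showing.
- **Seating and pull:** The eye touched the bend at about 215 mm, roughly 1 mm lower than nominal. I pulled down with about 6 N for about half a second while holding it, then eased off and released.
- **Last checks:** The final picture shows the scoop hanging upright, the strainer, pick and measure hanging as before, and the arm clear. Force on the tool after retreating was at noise level.
- **Unclear results:** In the last network readings the scoop eye fixed on the blue and pink look-alikes in one view. The neighbours' eye positions scattered by several mm, with fit errors of 4–5 mm. I therefore relied on the picture and the felt contact, and did not confirm the neighbours' positions to the 8 mm limit by measurement.

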